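Hang a padlock on the lock-out carousel

ROBOT

A 7-joint arm with a two-finger parallel gripper is mounted at the origin on a cart in front of the work surface, level with it; the furniture and walls round the work are solid. World frame = base frame: x ahead of the robot, y to its left, z up, the work surface at z = 0. Lengths are in mm, angles in rad, forces in N, time in s.
With the tool pointing down it reaches from about 425 to 950 mm from the base axis. Payload 4.7 kg.
Tool frame: the origin (TCP) lies at the very end of the fingers, on their centre line; the grasp point (between the pads) lies 19 mm behind it; z points along the fingers, y is the direction in which the jaws open and shut (so a half turn about z gives the same grasp; the last joint's range is limited). The gripper opens to 87 mm and grips with 3 to 60 N. Pads are 19 mm wide; open, the fingers measure 117 mm over their backs; the gripper's body (75 mm by 190 mm) begins 51 mm behind the grasp point.
Start: joints at [1.093, 0.469, -0.049, 1.532, 0.024, 1.141, -0.082], TCP at [292.922, -608.153, 183.973] pointing down, gripper open.
Joint ranges: [-2.59, 2.59], [-0.33, 1.99], [-1.39, 1.29], [0.1, 2.45], [-1.04, 4.18], [0.21, 1.99], [-2.66, 2.66]. Speed limits (rad/s): [2.57, 2.57, 3.14, 3.14, 3.14, 3.14, 3.14].

INTERFACE

Orientations are given as a unit quaternion [x, y, z, w].
In Python, from rig import arm gives the robot as it stands.
- The arm moves only by the tool carry_out, never from a script. Its argument "plan" is a list of rows, each a list of 5 numbers: the finger opening in mm, from 0 to 87, then the shift along the world's x, y, z in mm, then the turn about the world's z in rad. A call has 1 to 8 rows; each row shifts and turns the commanded pose from where the row before left it; what a row does not reach is not made up. A row lasts 1/8 s, in which the tool goes at most 62.5 mm and 10.7 degrees, less where a joint would pass 70% of its speed; a pose out of reach is approached as far as the arm can. A call with a gripper value outside its range is refused whole. The fingers move at their own pace and stop on an object; "squeeze" is the grip in N (left out, the last holds). Time passes only in rows, so rows that do not move let the fingers close. It gives the time, the measured TCP pose, the force and the opening at its end, in the units of the state.
- arm.get_state(): the state, without advancing time (a new reading comes with each control period).
- arm.snapshot(name): name is "scene" or "top" or "wrist"; returns (picture, depth): 384x512x3 uint8, red, green, blue; 384x512 float32, mm along the optical axis (not along the pixel's ray), 0 where there is no reading.
- arm.camera_model(name): a dict with "mtx" (3x3 intrinsics, pixels), "xyz" and "orientation" of the camera in the world; the wrist camera has in their place "tool_from_camera" (4x4, takes a point from camera to tool coordinates, whose origin is the TCP and whose axes are the flange's). Camera axes: x right, y up, looking along -z (the intrinsics and any distortion apply to the point x, -y, -z); pixel columns grow to the right and rows downward; lengths in mm; the calibration is good to about 2 mm. A picture is of the moment at which its call begins: read the wrist's pose just before it. camera_model takes no time and is no camera call.
- arm.close_job(): hands the job in, once; it reports no verdict.
Trained networks look in the newest picture that a camera, given by its name, has taken for a name from the list of things; names that differ only in an ending like _2 or _b are one class to them, and where a whole thing is asked for, a point or a joint stands for the part that bears it (a point fixed in the world has none). Each returns a list of dicts, best first, with "p" (0 to 1); they miss things now and then, are a little off and sometimes report something else, mostly with a low value. They report only what shows in the picture. A call takes as long as a camera call. They do not tell look-alikes from the thing itself.
- arm.outline_of(camera, thing): "mask" (384x512 bool, what is visible of it).
- arm.pinpoint(camera, thing): "point" ([x, y, z] in mm, in world coordinates, good to about 4 mm: a listed point, or the origin of a listed thing).
The state is a dict: "time": time; "joint_pos": joint angles; "qvel": joint speeds; "tau": joint torques, N m; "tcp_pos": TCP position; "ee_rot": TCP orientation; "force": force on the tool from outside, world axes, zero at the start; "moment": the same for the moment, N m; "opening": finger opening in mm.
Only numpy, scipy, OpenCV 4.12 (cv2) and the standard library are available. Lean on these libraries where they do the work, as an engineer would, in place of code of your own. Each camera call takes 0.05 s, during which the arm holds its last target.

TASK

Turn the padlock carousel (it has a crank knob on top) until its one empty hook points forward, over the pointer on the carousel's base. Then take the padlock that stands on the bench and hang it by its shackle on that hook, so that it hangs freely and the hook still points forward.

Things in the scene. Friction and masses are not known exactly. Their poses are not given: they have to be found in the camera images.
- rack: Carousel fixed to the bench: round dark steel base flange (124 mm across, 11 mm high) with a slim upright post and a turning head on top. Origin on the vertical turning axis at bench level. Its -x axis points to its front, where a small bright pointer block (22 x 12 x 8 mm) sits on the flange's edge, 64 mm from the axis.
- rack_head (a joint): Angle of the turning head (rad, grows anticlockwise from above, no stops; 0 or any full turn: empty hook over the pointer). Friction 0.06 N m; it stays where left. Head: grey disc 96 mm across, top 156 mm above the bench, boss to 162, with four radial hooks 90 degrees apart; three carry padlocks that swing a little.
- crank_knob (a point): Black upright knob on the head disc, 20 mm thick, 162 to 202 mm above the bench, free to spin on its pin; this point lies on its axis, 184 mm above the bench, 37 mm from the carousel's axis. Seen from above it stands 135 degrees clockwise from the empty hook, diagonally between two occupied hooks.
- free_hook (a point): Point on top of the bar of the one empty hook, 82 mm from the carousel's axis, 153.5 mm above the bench: the shackle should rest here. Its -x axis points outwards along the bar, z up. The bar is 7 mm thick, clear from the disc's edge (48 mm from the axis) to the tip at 105 mm, where it turns up by 16 mm.
- free_hook_tip (a point): Top of the upturned tip of the empty hook, 105 mm from the carousel's axis, 169.5 mm above the bench.
- padlock: The only padlock on the bench, upright: brass body 28 x 50 x 44 mm (x, y, z), closed rigid shackle of 8 mm steel rod on top, 90 mm high in all, 0.2 kg. Origin under its centre; z up; y along its width, the plane of the shackle; a hook passes through along x. Legs at y = +-18 mm (44 mm outside, 28 inside), straight to 68 mm height, then a half-round arch; opening 44 to 82 mm above the origin.
- shackle_arch (a point): Underside of the top of the padlock's shackle arch, 82 mm above the padlock's origin.
Mind the look-alikes: they are no part of the job. Leave any red or turquoise look-alike of the padlock alone.

How it is judged (in metres and radians):
On the way:
1. the carousel is turned until the empty hook points forward, within 20 degrees of the pointer, the padlock not yet on it (x of free_hook in the frame of rack below -0.0771 m and distance between shackle_arch and free_hook above 0.06 m), for 0.2 s.
At the end, for the whole second after the job is handed in: The padlock hangs by its shackle on the empty hook's bar, between disc and tip: arch underside within 8 mm above the bar and 12 mm sideways, padlock within 20 degrees of upright and nearly still (0.08 m/s), hook within 30 degrees of the pointer (x of free_hook in the frame of rack below -0.071 m and x of shackle_arch in the frame of free_hook between -0.022 and 0.034 m and y of shackle_arch in the frame of free_hook between -0.012 and 0.012 m and z of shackle_arch in the frame of free_hook between -0.006 and 0.008 m and angle between padlock's own z axis and vertical below 0.35 rad and linear speed of padlock below 0.08 m/s); the robot touches nothing.
It also fails if it takes over 58 s, if anything falls off the work surface, if the arm or the gripper's body presses on something with over 40 N, if the wrist force passes 120 N, or if a joint passes its speed limit or range.

## Working session

There is one attempt and no reset: what is moved stays moved. The work goes in short steps, Python scripts to look and compute and a tool call to move; the robot and the scene stay as the last step left them, time stands still between calls to the robot, and variables do not carry over. Pictures are saved under pics/ and viewed, and the job is handed in when it is done.

Besides the shell and the picture viewer there is one more tool, called after "Emit:" in YAML: its name, and indented under it one key for each argument. carry_out: Moves the arm, as the interface text tells. Its arguments: {"type":"object","properties":{"plan":{"type":"array"},"squeeze":{"type":"number"}},"required":["plan"]}

```bash
mkdir -p pics; ls; cat > h.py <<'E'
import numpy as np,cv2
from scipy.spatial.transform import Rotation as R
from rig import arm
def save(n,im): cv2.imwrite('pics/'+n,cv2.cvtColor(im,cv2.COLOR_RGB2BGR))
def pose(cam):
    m=arm.camera_model(cam)
    if 'xyz' in m: 
        T=np.eye(4);T[:3,:3]=R.from_quat(m['orientation']).as_matrix();T[:3,3]=m['xyz'];return m,T
    s=arm.get_state();B=np.eye(4);B[:3,:3]=R.from_quat(s['ee_rot']).as_matrix();B[:3,3]=s['tcp_pos']
    return m,B@np.array(m['tool_from_camera'])
def world(cam,us,vs,d,mT=None):
    m,T=mT or pose(cam);K=np.array(m['mtx'])
    p=np.stack([us,vs],-1).astype(float).reshape(-1,1,2)
    dist=None
    for k in m:
        if 'dist' in k: dist=np.array(m[k],float)
    q=cv2.undistortPoints(p,K,dist).reshape(-1,2)
    c=np.stack([q[:,0]*d,-q[:,1]*d,-d],-1)
    return c@T[:3,:3].T+T[:3,3]
E
python3 - <<'E'
from h import *
for c in ['scene','top']:
    print(arm.camera_model(c))
    a,d=arm.snapshot(c);save(c+'0.png',a);np.save(c+'0.npy',d)
    for t in ['rack','crank_knob','free_hook','free_hook_tip','padlock','shackle_arch']:
        print(c,t,[(np.round(x['point'],1).tolist(),round(x['p'],2)) for x in arm.pinpoint(c,t)])
print(arm.camera_model('wrist'));print(arm.get_state())
E
```

```text
pics
{'mtx': array([[416.87513022,   0.        , 248.99514739],
       [  0.        , 416.87513022, 187.62457429],
       [  0.        ,   0.        ,   1.        ]]), 'xyz': array([-233.36738828,  705.16374558,  593.01205754]), 'orientation': array([-0.22755996,  0.48764889,  0.77278   , -0.33649086])}
scene rack [([566.3, 317.8, -3.0], 0.72)]
scene crank_knob [([560.1, 282.5, 187.0], 0.75)]
scene free_hook [([635.7, 367.3, 153.9], 0.79), ([654.5, 380.3, 171.9], 0.62), ([565.2, 282.6, 186.0], 0.6)]
scene free_hook_tip [([656.2, 380.9, 168.9], 0.58)]
scene padlock [([471.0, -56.9, -0.8], 0.78), ([388.1, -82.5, -0.5], 0.59), ([474.4, -175.3, 2.5], 0.54), ([561.3, -255.8, 2.3], 0.48)]
scene shackle_arch [([472.1, -57.5, 84.1], 0.88), ([391.3, -79.4, 79.4], 0.82), ([472.8, -178.2, 84.0], 0.79)]
{'mtx': array([[451.57663515,   0.        , 260.49125963],
       [  0.        , 451.57663515, 191.14875923],
       [  0.        ,   0.        ,   1.        ]]), 'xyz': array([ 281.94862548,   79.07699352, 1591.47549389]), 'orientation': array([-0.05115865,  0.05440608,  0.71205319, -0.69814256]
[... 1026 characters left out ...]
00000000e+00]])}
{'time': 0.7, 'joint_pos': array([ 1.09308094,  0.46856661, -0.04859677,  1.53248083,  0.0240889 ,
        1.14100735, -0.08228923]), 'qvel': array([-0.00072438, -0.00023597,  0.00181703,  0.00041942,  0.00037882,
       -0.00088862,  0.00048224]), 'tau': array([-7.92597893e-04, -5.07678044e+01, -8.08294723e-02, -2.36406344e+01,
       -6.12042448e-02,  3.11376108e-02,  2.50058730e-05]), 'tcp_pos': array([ 292.93952145, -608.15496489,  184.00350138]), 'ee_rot': array([9.74924657e-01, 2.22535187e-01, 3.81785531e-05, 5.29355670e-05]), 'force': array([-1.40006964,  0.01901136, -0.02717369]), 'moment': array([-0.0246225 ,  0.00401079,  0.04500464]), 'opening': 86.93376064285974}
```

View pics/scene0.png

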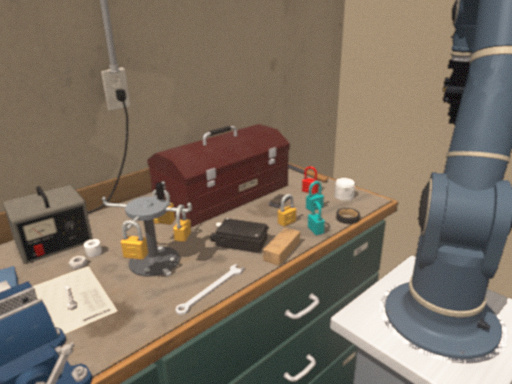

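View pics/top0.png

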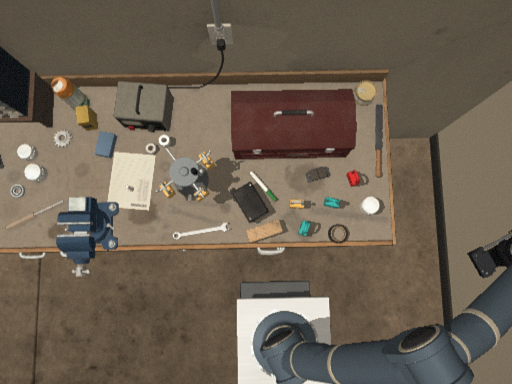

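```bash
python3 - <<'E'
import cv2,numpy as np
a=cv2.imread('pics/top0.png');b=cv2.imread('pics/scene0.png')
A=cv2.resize(a[140:215,150:225],(400,400),interpolation=cv2.INTER_CUBIC)
B=cv2.resize(a[180:230,275:325],(400,400),interpolation=cv2.INTER_CUBIC)
cv2.imwrite('pics/c1.png',np.hstack([A,B]))
A=cv2.resize(b[170:290,95:215],(400,400),interpolation=cv2.INTER_CUBIC)
B=cv2.resize(b[190:240,265:315],(400,400),interpolation=cv2.INTER_CUBIC)
cv2.imwrite('pics/c2.png',np.hstack([A,B]))
E
```

```text
(no output)
```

View pics/c1.png

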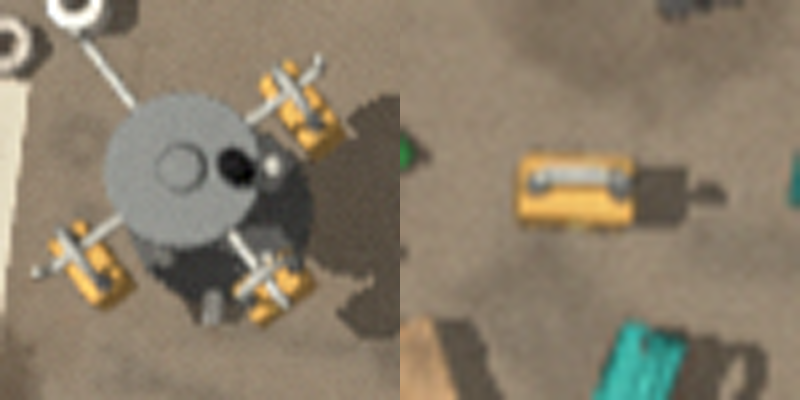

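View pics/c2.png

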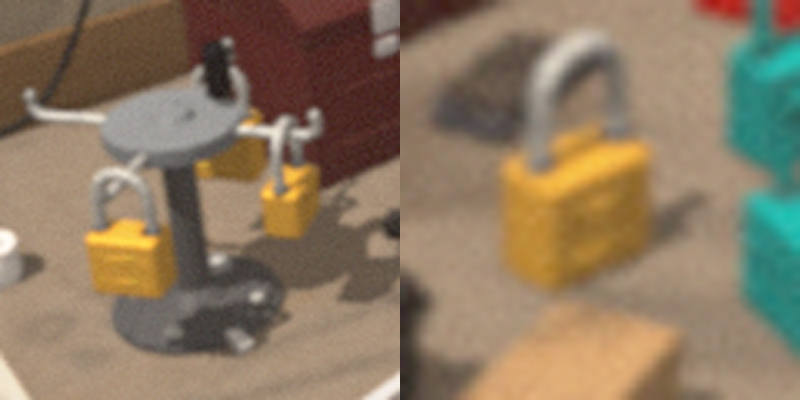

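```bash
python3 - <<'E'
from h import *
def onplane(cam,u,v,z):
    mT=pose(cam);C=mT[1][:3,3];p=world(cam,[u],[v],np.array([1000.]),mT)[0]
    return C+(p-C)*(z-C[2])/(p[2]-C[2])
ax=np.array([566.3,316])
for cam,u,v in [('scene',167,271.4),('top',189.9,197.75)]:
    p=onplane(cam,u,v,16);d=p[:2]-ax;print(cam,p,np.hypot(*d),np.degrees(np.arctan2(d[1],d[0])))
d=np.load('top0.npy');a=cv2.imread('pics/top0.png')
vs,us=np.mgrid[0:384,0:512];W=world('top',us.ravel(),vs.ravel(),d.ravel().astype(float)).reshape(384,512,3)
# disc
m=(abs(W[...,2]-156)<5)&(np.hypot(W[...,0]-566,W[...,1]-316)<60)
print('disc',m.sum(),W[m].mean(0),np.median(W[m][:,2]))
# padlock body top
h=cv2.cvtColor(a,cv2.COLOR_BGR2HSV)
m=(np.hypot(W[...,0]-471,W[...,1]+56)<45)&(W[...,2]>35)&(W[...,2]<52)
P=W[m][:,:2].astype(np.float32);print(m.sum(),P.mean(0),cv2.minAreaRect(P),np.median(W[m][:,2]))
m=(np.hypot(W[...,0]-471,W[...,1]+56)<45)&(W[...,2]>62)
P=W[m];print(m.sum(),P.mean(0),P[:,2].max(),cv2.minAreaRect(P[:,:2].astype(np.float32)))
print('bench',np.median(W[225:230,150:160,2]))
E
```

```text
scene [491.46792511 324.57074584  16.        ] 75.32129258852969 173.46621000710934
top [500.41487306 318.25422625  16.        ] 65.92367926418173 178.04041832969583
disc 572 [565.63062264 318.69295896 155.79912608] 155.86322567649972
82 [467.7048   -53.505592] ((469.6707763671875, -55.79607391357422), (49.753597259521484, 25.249300003051758), 89.00155639648438) 43.359369981430405
29 [470.21233474 -53.7536282   83.7825439 ] 94.2384985519509 ((469.9543151855469, -53.33739471435547), (39.7383918762207, 7.48594856262207), 88.33824157714844)
bench -0.07827773356098078
```

```bash
python3 - <<'E'
from h import *
d=np.load('top0.npy')
vs,us=np.mgrid[0:384,0:512];W=world('top',us.ravel(),vs.ravel(),d.ravel().astype(float)).reshape(384,512,3)
def st(n,r0,r1,c0,c1):
    p=W[r0:r1,c0:c1].reshape(-1,3);p=p[(p[:,2]>30)&(p[:,2]<400)];print(n,p.min(0).round(),p.max(0).round())
st('toolbox',85,162,228,358);st('psu',78,135,110,175)
# knob
m=(W[...,2]>190)&(W[...,2]<215)&(np.hypot(W[...,0]-566,W[...,1]-317)<60);print(m.sum(),W[m].mean(0))
# disc circle fit
m=(abs(W[...,2]-156)<4)&(np.hypot(W[...,0]-566,W[...,1]-317)<50)
print(cv2.minEnclosingCircle(W[m][:,:2].astype(np.float32)))
print(np.sort(W[m][:,:2],axis=0)[[0,-1]])
E
```

```text
toolbox [ 630. -284.   31.] [887. 163. 232.]
psu [725. 368.  30.] [927. 603. 167.]
33 [560.2098187  279.59574408 199.04406629]
((565.46875, 317.16595458984375), 49.09609603881836)
[[519.480357   270.65281719]
 [612.80219799 361.8952938 ]]
```

Emit:
carry_out:
  plan:
    - [87,0,0,40,-0.15]
    - [87,10,40,30,-0.15]
    - [87,15,50,10,-0.149]
    - [87,17,57,0,0]
    - [87,17,57,0,0]
    - [87,17,57,0,0]
    - [87,17,57,0,0]
    - [87,17,57,0,0]
  squeeze: 15

```text
time: 1.7
tcp_pos: [403.3, -231.3, 264.4]
ee_rot: [1.0, -0.0, 0.001, 0.0]
force: [0.7, 0.7, -0.1]
opening: 87.3
```

Emit:
carry_out:
  plan:
    - [60,17,55,0,0]
    - [60,17,55,0,0]
    - [60,17,55,0,0]
    - [60,17,55,0,0]
    - [60,17,55,0,0]
    - [60,17,55,0,0]
    - [60,17,55,0,0]
    - [60,17,55,0,0]

```text
time: 2.7
tcp_pos: [539.5, 208.3, 264.2]
ee_rot: [1.0, -0.0, 0.0, 0.0]
force: [0.7, -0.2, 1.2]
opening: 60.4
```

Emit:
carry_out:
  plan:
    - [60,15,50,0,0]
    - [60,3,12,0,0]
    - [60,0,0,0,0]
    - [60,0,0,0,0]

```text
time: 3.2
tcp_pos: [557.2, 266.7, 264.0]
ee_rot: [1.0, -0.001, 0.0, 0.001]
force: [0.4, 0.0, -0.4]
opening: 59.8
```

```bash
python3 - <<'E'
from h import *
mT=pose('wrist');a,d=arm.snapshot('wrist');save('w1.png',a)
s=arm.get_state();print(s['tcp_pos'],s['time'])
for t in ['rack','crank_knob','free_hook','free_hook_tip']:
    print(t,[(np.round(x['point'],1).tolist(),round(x['p'],2)) for x in arm.pinpoint('wrist',t)])
E
```

```text
[557.27825431 266.61697299 264.1730164 ] 3.25
rack [([574.8, 320.4, 0.8], 0.88), ([634.2, 369.2, 152.2], 0.52)]
crank_knob [([634.6, 368.5, 154.2], 0.63), ([559.0, 284.7, 182.2], 0.6)]
free_hook [([631.0, 364.3, 154.8], 0.84), ([563.5, 283.7, 182.4], 0.47)]
free_hook_tip [([655.1, 378.6, 164.5], 0.69), ([562.4, 280.2, 182.3], 0.57)]
```

View pics/w1.png

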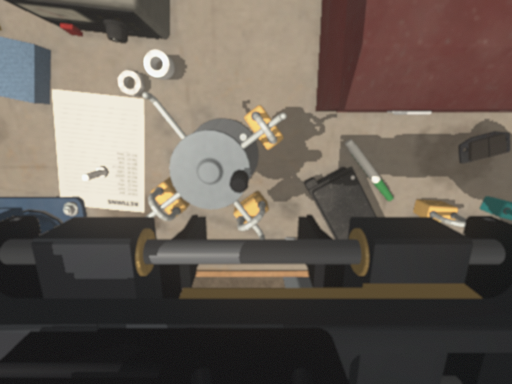

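Emit:
carry_out:
  plan:
    - [60,3,15,0,0]
    - [60,0,0,-35,0]
    - [60,0,0,-35,0]
    - [60,0,0,-26,0]
    - [40,0,0,0,0]
    - [20,0,0,0,0]
    - [0,0,0,0,0]
    - [0,0,0,0,0]
  squeeze: 15

```text
time: 4.45
tcp_pos: [560.4, 284.3, 169.1]
ee_rot: [1.0, -0.0, 0.001, -0.0]
force: [0.3, -0.0, -0.3]
opening: 27.9
```

Emit:
carry_out:
  plan:
    - [0,0,0,0,0]
    - [0,0,0,0,0]

```text
time: 4.7
tcp_pos: [560.0, 283.8, 168.2]
ee_rot: [1.0, -0.0, 0.0, 0.0]
force: [-0.1, 0.3, 0.0]
opening: 7.9
```

```bash
python3 - <<'E'
from h import *
s=arm.get_state();print(s['tcp_pos'],s['time'],s['opening'],s['force'])
c=np.array([565.7,317]);p=s['tcp_pos'][:2]-c
a0=np.arctan2(p[1],p[0]);print(np.degrees(a0),np.hypot(*p))
N=18;th=a0+np.radians(np.linspace(0,143,N+1));q=c+37*np.stack([np.cos(th),np.sin(th)],-1)
print(np.round(np.diff(q,axis=0),1).tolist())
E
```

```text
[559.99920118 283.79321354 168.15751846] 4.7 7.854026836057529 [-0.12984546  0.28979801  0.01552321]
-99.74133403655007 33.69257743278913
[[5.1, -0.5], [5.1, 0.2], [5.0, 0.9], [4.9, 1.6], [4.6, 2.2], [4.3, 2.9], [3.8, 3.4], [3.3, 3.9], [2.7, 4.3], [2.1, 4.7], [1.4, 4.9], [0.7, 5.1], [0.0, 5.1], [-0.7, 5.1], [-1.4, 4.9], [-2.0, 4.7], [-2.7, 4.4], [-3.2, 4.0]]
```

```bash
python3 - <<'E'
from h import *
for c in ['scene','wrist']:
    a,d=arm.snapshot(c);save(c+'2.png',a)
    for t in ['crank_knob']:
        print(t,[(np.round(x['point'],1).tolist(),round(x['p'],2)) for x in arm.pinpoint(c,t)])
    if c=='scene':A=cv2.resize(a[120:270,95:295],(800,600),interpolation=cv2.INTER_CUBIC);save('s2.png',A)
E
```

```text
crank_knob [([559.5, 282.6, 184.7], 0.95), ([471.1, -60.8, 81.3], 0.7)]
crank_knob [([560.6, 280.7, 183.5], 0.97)]
```

View pics/s2.png

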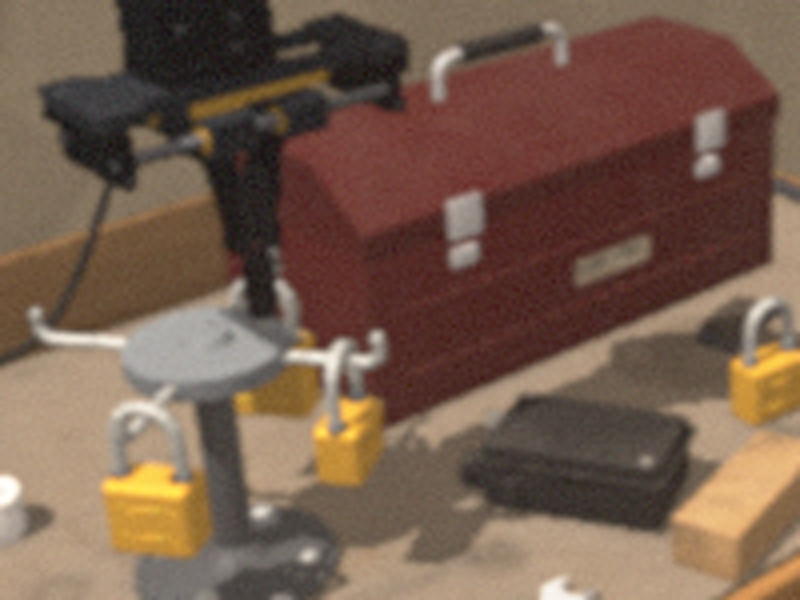

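View pics/wrist2.png

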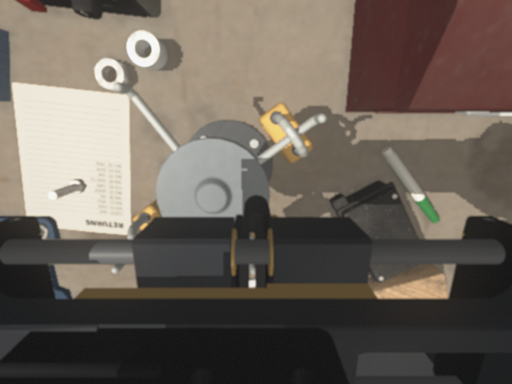

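```bash
python3 - <<'E'
from h import *
s=arm.get_state();print(s['tcp_pos'],s['time'],s['opening'],s['force'])
m,T=pose('wrist');K=m['mtx']
for n,p in [('knobtop',[560,281,202]),('knobbot',[560,281,162]),('tcp',s['tcp_pos']),('tipxfwd',s['tcp_pos']+[10,0,0]),('axis',[565.7,317,162]),('grasp+10',s['tcp_pos']+[10,0,19])]:
    c=T[:3,:3].T@(np.array(p)-T[:3,3]);print(n,K[0,0]*c[0]/-c[2]+K[0,2],K[1,1]*-c[1]/-c[2]+K[1,2])
a=cv2.imread('pics/wrist2.png');cv2.imwrite('pics/w2c.png',cv2.resize(a[150:310,180:340],(600,600),interpolation=cv2.INTER_CUBIC))
E
```

```text
[559.90544259 283.83677175 167.9565273 ] 4.9 1.2724312926778034 [-0.02929159  0.24794841 -0.86347499]
knobtop 254.27362949143992 228.10774959669135
knobbot 253.77308786770197 208.76266452999323
tcp 250.29690092263567 211.3122668163745
tipxfwd 250.2710952845128 199.37785401702206
axis 209.74483892297437 202.1984307557495
grasp+10 250.1583266289529 207.0935173286953
```

View pics/w2c.png

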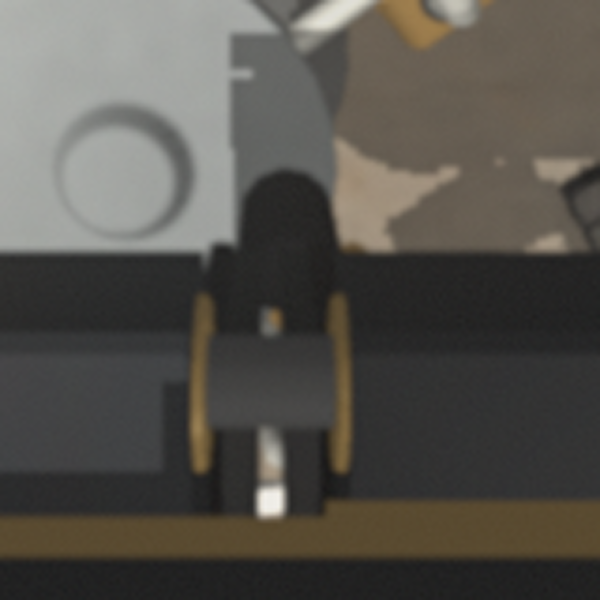

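```bash
python3 - <<'E'
from h import *
s=arm.get_state();print(s['opening'],s['time'])
mT=pose('wrist');a,d=arm.snapshot('wrist');save('w3.png',a)
np.save('w3.npy',d)
vs,us=np.mgrid[0:384,0:512];W=world('wrist',us.ravel(),vs.ravel(),d.ravel().astype(float),mT).reshape(384,512,3)
for u in [240,245,250,255,260,265,270]:
    print(u,[tuple(W[v,u].round().astype(int).tolist()) for v in range(190,262,6)])
for r in [arm.outline_of('wrist',n) for n in ['crank_knob']]:
    for x in r:
        vv,uu=np.nonzero(x['mask']);print(x['p'],uu.min(),uu.max(),vv.min(),vv.max())
        P=W[x['mask']];print(np.median(P,0),P.min(0),P.max(0))
E
```

```text
1.2724312926778034 4.9
240 [(574, 292, 156), (569, 292, 157), (564, 293, 156), (559, 293, 156), (553, 293, 156), (571, 290, 216), (572, 290, 226), (571, 289, 234), (572, 289, 242), (593, 287, 292), (592, 286, 294), (590, 287, 293)]
245 [(574, 288, 156), (569, 288, 157), (569, 288, 171), (569, 288, 187), (569, 287, 198), (570, 287, 212), (570, 287, 221), (570, 287, 231), (570, 286, 239), (593, 285, 291), (592, 285, 294), (590, 285, 294)]
250 [(574, 284, 156), (569, 284, 156), (573, 284, 183), (573, 284, 198), (570, 284, 202), (570, 284, 213), (570, 284, 222), (570, 284, 230), (567, 284, 231), (593, 283, 292), (591, 283, 292), (590, 283, 294)]
255 [(575, 280, 157), (574, 280, 171), (574, 280, 187), (573, 281, 199), (570, 281, 201), (570, 281, 213), (570, 281, 222), (570, 281, 231), (570, 281, 239), (593, 282, 292), (592, 282, 293), (590, 282, 293)]
260 [(575, 276, 157), (573, 276, 169), (574, 277, 186), (573, 277, 198), (570, 277, 202), (570, 278, 213), (570, 278, 222), (570, 278, 231), (570, 278, 239), (593, 280, 292), (592, 280, 294), (590, 280, 294)]
265 [(574, 272, 155), (569, 272, 156), (571, 273, 177), (572, 274, 194), (570, 274, 200), (572, 275, 217), (571, 275, 225), (595, 278, 286), (593, 278, 288), (593, 279, 292), (592, 279, 294), (590, 279, 294)]
270 [(532, 256, 0), (523, 256, -1), (515, 256, 1), (505, 256, 0), (565, 270, 189), (598, 277, 285), (598, 277, 289), (599, 277, 295), (598, 278, 298), (596, 278, 299), (595, 278, 299), (594, 278, 301)]
0.64 112 325 82 273
[590.36484816 310.6215338  155.84616184] [402.61115271 184.36436076  -2.03485068] [675.72906016 489.30539295 368.61189859]
```

```bash
python3 - <<'E'
import cv2,numpy as np
a=cv2.imread('pics/w3.png')[185:265,215:295].astype(float)
a=np.clip(255*(a/255)**0.45,0,255).astype(np.uint8)
d=np.load('w3.npy')[185:265,215:295];e=np.clip((d-60)*255/150,0,255).astype(np.uint8)
cv2.imwrite('pics/w3c.png',np.hstack([cv2.resize(a,(400,400),interpolation=cv2.INTER_CUBIC),cv2.applyColorMap(cv2.resize(e,(400,400),interpolation=0),cv2.COLORMAP_JET)]))
E
```

```text
(no output)
```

View pics/w3c.png

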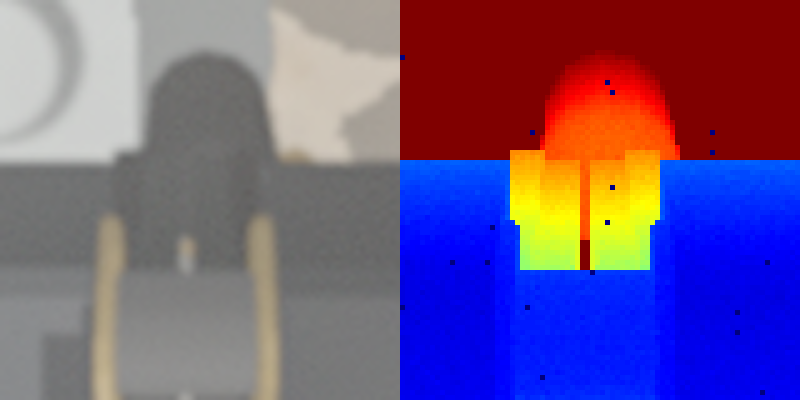

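Emit:
carry_out:
  plan:
    - [0,0,0,30,0]
    - [0,0,0,30,0]
    - [0,-40,0,0,0]
    - [0,0,0,0,0]

```text
time: 5.5
tcp_pos: [517.4, 284.9, 228.7]
ee_rot: [1.0, 0.002, 0.0, 0.0]
force: [0.4, 0.3, -0.6]
opening: 0.4
```

```bash
python3 - <<'E'
from h import *
s=arm.get_state();print(s['tcp_pos'],s['opening'],s['time'],s['ee_rot'])
mT=pose('wrist');a,d=arm.snapshot('wrist');save('w4.png',a)
b,e=arm.snapshot('scene')
vs,us=np.mgrid[0:384,0:512];W=world('wrist',us.ravel(),vs.ravel(),d.ravel().astype(float),mT).reshape(384,512,3)
for u in [242,248,256,262]:
    print(u,[tuple(W[v,u].round().astype(int).tolist()) for v in range(190,250,4)])
A=np.clip(255*(a[180:260,205:305]/255.)**0.5,0,255).astype(np.uint8);B=b[120:220,110:210]
save('c4.png',np.hstack([cv2.resize(A,(400,400)),cv2.resize(B,(400,400),interpolation=cv2.INTER_CUBIC)]))
m,T=pose('scene');K=m['mtx']
for p in [s['tcp_pos'],s['tcp_pos']+[0,0,40]]:
    c=T[:3,:3].T@(np.array(p)-T[:3,3]);print(K[0,0]*c[0]/-c[2]+K[0,2],K[1,1]*-c[1]/-c[2]+K[1,2])
E
```

```text
[517.35027626 284.90199009 228.7090389 ] 0.4092462924359385 5.5 [9.99998658e-01 1.63612242e-03 2.17584828e-05 7.84370617e-05]
242 [(474, 300, 0), (467, 300, 0), (460, 300, 0), (452, 300, -1), (445, 300, -1), (439, 300, 1), (431, 300, 2), (529, 290, 274), (529, 290, 280), (529, 289, 286), (529, 289, 293), (528, 289, 295), (528, 289, 300), (551, 287, 352), (550, 287, 353)]
248 [(504, 288, 114), (500, 288, 116), (460, 290, 0), (453, 290, 1), (446, 290, 0), (439, 290, 1), (431, 290, 0), (528, 286, 270), (527, 286, 277), (528, 286, 283), (528, 286, 290), (528, 286, 295), (528, 286, 300), (551, 285, 351), (551, 285, 354)]
256 [(514, 279, 151), (500, 278, 115), (495, 278, 118), (495, 279, 135), (498, 279, 156), (492, 279, 154), (431, 276, 0), (527, 281, 269), (528, 281, 277), (528, 281, 284), (528, 281, 290), (528, 281, 294), (528, 282, 301), (551, 283, 352), (550, 283, 353)]
262 [(515, 273, 153), (510, 273, 153), (505, 272, 152), (503, 273, 159), (499, 273, 161), (438, 266, 0), (431, 266, 1), (529, 277, 274), (529, 278, 280), (529, 278, 287), (529, 278, 293), (528, 278, 296), (529, 279, 303), (551, 281, 353), (550, 281, 354)]
165.9212020578315 179.13216210079077
163.92986358225124 162.15785160731892
```

View pics/c4.png

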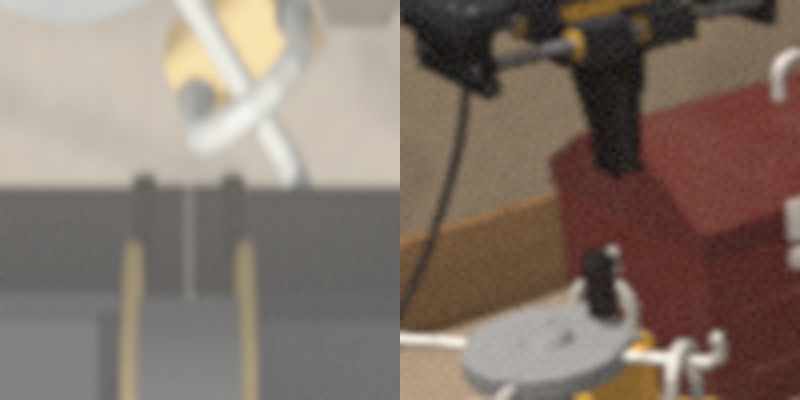

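```bash
python3 - <<'E'
from h import *
mT=pose('wrist');a,d=arm.snapshot('wrist')
vs,us=np.mgrid[0:384,0:512];W=world('wrist',us.ravel(),vs.ravel(),d.ravel().astype(float),mT).reshape(384,512,3)
for u in [242,248,256,262]:
    print(u,[tuple(W[v,u].round().astype(int).tolist()) for v in range(211,221)])
E
```

```text
242 [(440, 299, 2), (438, 299, 1), (436, 299, 0), (434, 299, 1), (531, 289, 267), (532, 289, 271), (532, 289, 271), (532, 289, 273), (531, 289, 274), (532, 289, 278)]
248 [(440, 289, 1), (438, 289, 0), (436, 289, 1), (434, 289, 0), (432, 289, 0), (431, 289, 1), (530, 285, 268), (530, 285, 270), (530, 285, 271), (531, 285, 274)]
256 [(495, 278, 156), (494, 278, 156), (436, 275, 0), (434, 275, -1), (432, 275, 0), (430, 275, -1), (530, 280, 268), (530, 280, 270), (530, 280, 271), (530, 280, 273)]
262 [(440, 265, 1), (437, 265, -1), (436, 265, 0), (434, 265, 0), (532, 276, 268), (532, 276, 270), (532, 276, 272), (531, 276, 273), (532, 276, 275), (532, 276, 277)]
```

Emit:
carry_out:
  plan:
    - [60,0,0,0,0]
    - [60,0,0,0,0]
    - [60,0,0,0,0]
    - [60,0,0,0,0]
    - [60,0,0,0,0]
    - [60,0,0,0,0]

```text
time: 6.4
tcp_pos: [519.9, 283.9, 228.0]
ee_rot: [1.0, -0.0, 0.0, 0.0]
force: [0.2, -0.1, 0.6]
opening: 52.5
```

```bash
python3 - <<'E'
from h import *
s=arm.get_state();print(s['tcp_pos'],s['opening'],s['time'])
mT=pose('wrist');a,d=arm.snapshot('wrist')
b,e=arm.snapshot('scene')
vs,us=np.mgrid[0:384,0:512];W=world('wrist',us.ravel(),vs.ravel(),d.ravel().astype(float),mT).reshape(384,512,3)
for v in range(205,222,2):
    w=W[v];i=np.nonzero((w[:,2]>255)&(abs(w[:,0]-517)<25)&(abs(w[:,1]-285)<80))[0]
    print(v,i.min() if len(i) else None,i.max() if len(i) else None,len(i),w[i[len(i)//4]].round() if len(i) else '')
A=np.clip(255*(a[180:280,155:355]/255.)**0.5,0,255).astype(np.uint8);B=b[120:220,110:210]
save('c5.png',np.hstack([cv2.resize(A,(400,200)),cv2.resize(B,(400,400),interpolation=cv2.INTER_CUBIC)[:200]]))
save('c5b.png',cv2.resize(B,(600,600),interpolation=cv2.INTER_CUBIC))
m,T=pose('scene');K=m['mtx']
for p in [s['tcp_pos']+[0,30,0],s['tcp_pos']+[0,30,40]]:
    c=T[:3,:3].T@(np.array(p)-T[:3,3]);print(6*(K[0,0]*c[0]/-c[2]+K[0,2]-110),6*(K[1,1]*-c[1]/-c[2]+K[1,2]-120))
E
```

```text
[519.90761362 283.85342622 227.9736234 ] 52.509992990888676 6.4
205 None None 0 
207 None None 0 
209 None None 0 
211 None None 0 
213 None None 0 
215 198 305 12 [531. 316. 267.]
217 196 307 32 [530. 314. 267.]
219 195 308 34 [530. 314. 270.]
221 194 309 36 [530. 313. 273.]
262.67784786675907 377.6127418137331
249.13516924228782 274.43415172458
```

View pics/c5b.png

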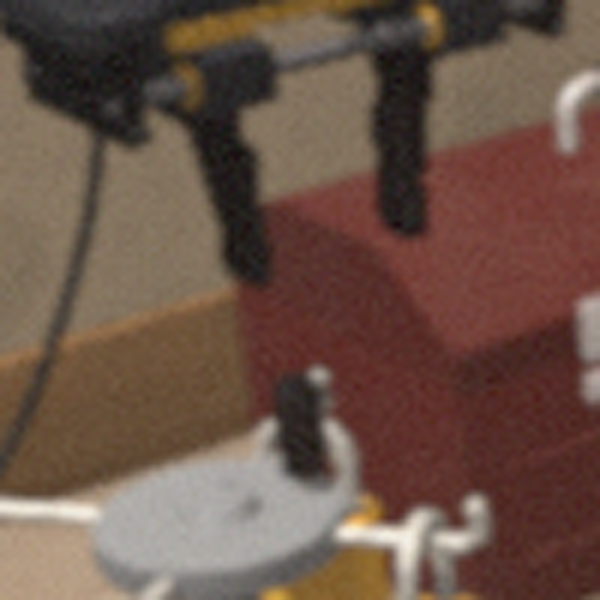

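Emit:
carry_out:
  plan:
    - [60,40.5,-3,0,0]
    - [60,0,0,-30,0]
    - [60,0,0,-35,0]
    - [60,0,0,-34,0]
    - [0,0,0,0,0]
    - [0,0,0,0,0]
    - [0,0,0,0,0]
    - [0,0,0,0,0]
  squeeze: 15

```text
time: 7.5
tcp_pos: [560.8, 281.0, 130.0]
ee_rot: [1.0, -0.0, 0.001, -0.0]
force: [0.6, 0.2, 0.7]
opening: 28.4
```

Emit:
carry_out:
  plan:
    - [0,0,0,0,0]
    - [0,0,0,0,0]

```text
time: 7.75
tcp_pos: [560.6, 280.4, 129.6]
ee_rot: [1.0, -0.0, 0.0, 0.0]
force: [-1.4, -1.9, 4.4]
opening: 19.6
```

Emit:
carry_out:
  plan:
    - [0,5.1,-0.5,0,0]
    - [0,5.1,0.2,0,0]
    - [0,5.0,0.9,0,0]
    - [0,4.9,1.6,0,0]
    - [0,4.6,2.2,0,0]
    - [0,4.3,2.9,0,0]
    - [0,3.8,3.4,0,0]
    - [0,3.3,3.9,0,0]

```text
time: 8.75
tcp_pos: [596.5, 296.3, 129.5]
ee_rot: [1.0, 0.0, -0.0, -0.0]
force: [-3.7, -1.3, 5.3]
opening: 19.4
```

Emit:
carry_out:
  plan:
    - [0,2.7,4.3,0,0]
    - [0,2.1,4.7,0,0]
    - [0,1.4,4.9,0,0]
    - [0,0.7,5.1,0,0]
    - [0,0,5.1,0,0]
    - [0,-0.7,5.1,0,0]
    - [0,-1.4,4.9,0,0]
    - [0,-2,4.7,0,0]

```text
time: 9.75
tcp_pos: [598.8, 333.3, 129.5]
ee_rot: [1.0, -0.0, -0.001, 0.001]
force: [-4.0, -4.5, 7.6]
opening: 19.0
```

Emit:
carry_out:
  plan:
    - [0,-2.7,4.4,0,0]
    - [0,-3.2,4,0,0]
    - [0,0,0,0,0]
    - [0,0,0,0,0]

```text
time: 10.25
tcp_pos: [592.7, 342.0, 129.5]
ee_rot: [1.0, -0.0, -0.001, 0.001]
force: [-5.0, -4.2, 6.9]
opening: 19.7
```

```bash
python3 - <<'E'
from h import *
s=arm.get_state();print(s['tcp_pos'],s['opening'],s['time'],s['force'])
for c in ['scene','top']:
    a,d=arm.snapshot(c);save(c+'5.png',a)
    for t in ['rack','crank_knob','free_hook','free_hook_tip']:
        print(c,t,[(np.round(x['point'],1).tolist(),round(x['p'],2)) for x in arm.pinpoint(c,t)])
    if c=='scene':A=cv2.resize(a[170:290,95:215],(400,400),interpolation=cv2.INTER_CUBIC)
    else: B=cv2.resize(a[140:215,150:225],(400,400),interpolation=cv2.INTER_CUBIC)
save('c6.png',np.hstack([A,B]))
E
```

```text
[592.71723126 341.97902213 129.54394756] 19.701207844962003 10.25 [-4.96950863 -4.20567569  6.9132726 ]
scene rack []
scene crank_knob [([593.2, 343.9, 186.5], 0.88)]
scene free_hook [([487.8, 323.4, 158.1], 0.9)]
scene free_hook_tip [([463.8, 322.4, 169.5], 0.8)]
top rack [([568.2, 316.6, 2.5], 0.95)]
top crank_knob [([596.8, 345.2, 190.8], 0.69)]
top free_hook [([488.1, 319.9, 150.5], 0.65)]
top free_hook_tip [([461.5, 318.9, 167.3], 0.71)]
```

View pics/c6.png

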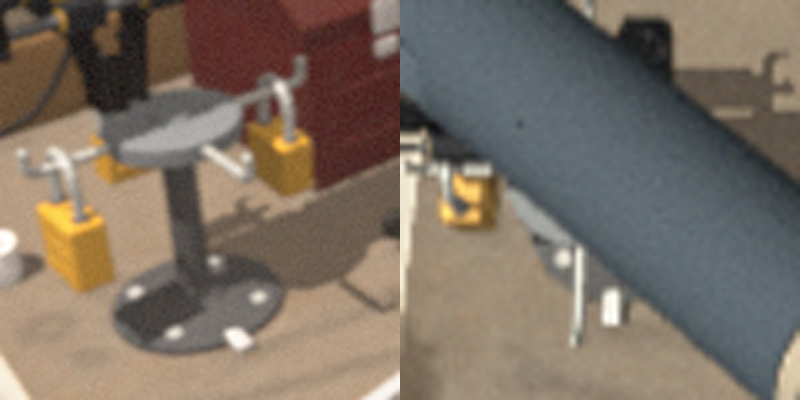

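Emit:
carry_out:
  plan:
    - [45,0,0,0,0]
    - [45,0,0,0,0]
    - [45,0,0,0,0]
    - [45,0,0,20,0]
    - [45,0,0,35,0]
    - [60,0,0,45,0]
    - [87,-10,-30,20,0]
    - [87,-20,-55,0,0]

```text
time: 11.75
tcp_pos: [564.2, 260.3, 252.7]
ee_rot: [1.0, 0.002, 0.003, -0.002]
force: [1.1, -1.0, -0.2]
opening: 67.2
```

Emit:
carry_out:
  plan:
    - [87,-20,-55,0,0]
    - [87,-20,-55,0,0]
    - [87,-20,-55,0,0]
    - [87,-20,-55,0,0]
    - [87,-12,-50,-20,0]
    - [87,0,-30,-20,0]
    - [87,0,-12,0,0]
    - [87,0,0,0,0]

```text
time: 12.75
tcp_pos: [472.5, -53.9, 210.4]
ee_rot: [1.0, -0.0, 0.001, -0.0]
force: [0.4, 0.6, 0.0]
opening: 87.0
```

```bash
python3 - <<'E'
from h import *
s=arm.get_state();print(s['tcp_pos'],s['opening'],s['time'],s['force'])
mT=pose('wrist');a,d=arm.snapshot('wrist');save('w6.png',a)
for t in ['padlock','shackle_arch']: print(t,[(np.round(x['point'],1).tolist(),round(x['p'],2)) for x in arm.pinpoint('wrist',t)])
vs,us=np.mgrid[0:384,0:512];W=world('wrist',us.ravel(),vs.ravel(),d.ravel().astype(float),mT).reshape(384,512,3)
r=np.hypot(W[...,0]-471,W[...,1]+55)
for lo,hi in [(40,50),(60,100),(82,95)]:
    P=W[(r<45)&(W[...,2]>lo)&(W[...,2]<hi)]
    print(lo,len(P),P.mean(0).round(1),P.min(0).round(1),P.max(0).round(1),cv2.minAreaRect(P[:,:2].astype(np.float32)))
a,d=arm.snapshot('scene');save('s6.png',a);a2,_=arm.snapshot('top')
save('c7.png',np.hstack([cv2.resize(a[170:290,95:215],(400,400)),cv2.resize(a2[140:215,150:225],(400,400),interpolation=cv2.INTER_CUBIC)]))
for c in ['scene','top']:
    for t in ['rack','free_hook','free_hook_tip']:
        print(c,t,[(np.round(x['point'],1).tolist(),round(x['p'],2)) for x in arm.pinpoint(c,t)])
E
```

```text
[472.528196   -53.93566817 210.38109914] 86.98252577663246 12.75 [0.41176282 0.55052873 0.00881888]
padlock [([471.1, -55.8, -1.9], 0.78), ([479.0, -174.7, 3.5], 0.77), ([388.3, -83.5, 2.4], 0.55)]
shackle_arch [([386.8, -77.6, 84.0], 0.92), ([472.3, -52.6, 84.6], 0.86), ([471.9, -178.6, 84.3], 0.79), ([564.4, -258.0, 79.9], 0.71)]
40 433 [477.1 -56.4  43.8] [456.9 -81.2  40. ] [487.5 -31.3  49.9] ((472.4873352050781, -56.76985168457031), (49.63722610473633, 27.9511661529541), 85.28050994873047)
60 220 [473.4 -56.5  83. ] [468.  -77.9  60.8] [477.5 -35.4  90.8] ((472.4054260253906, -56.50606918334961), (42.48876190185547, 7.846087455749512), 86.06615447998047)
82 153 [472.9 -56.5  86.9] [468.  -73.3  82. ] [477.1 -40.3  90.8] ((472.3860168457031, -56.788116455078125), (33.03176498413086, 7.846087455749512), 86.06615447998047)
scene rack [([568.2, 316.8, -2.2], 0.68)]
scene free_hook [([487.4, 322.5, 151.2], 0.63)]
scene free_hook_tip []
top rack [([565.3, 319.0, 0.4], 0.66)]
top free_hook [([485.2, 319.6, 151.0], 0.92)]
top free_hook_tip [([464.5, 321.1, 168.9], 0.57)]
```

View pics/w6.png

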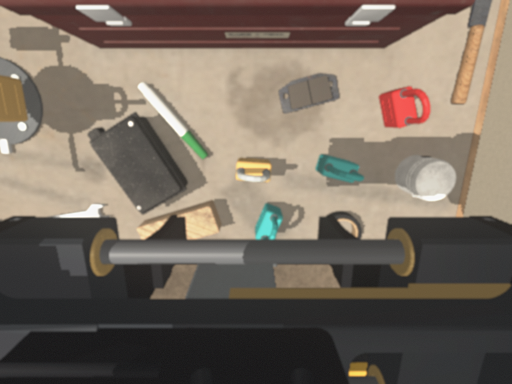

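View pics/c7.png

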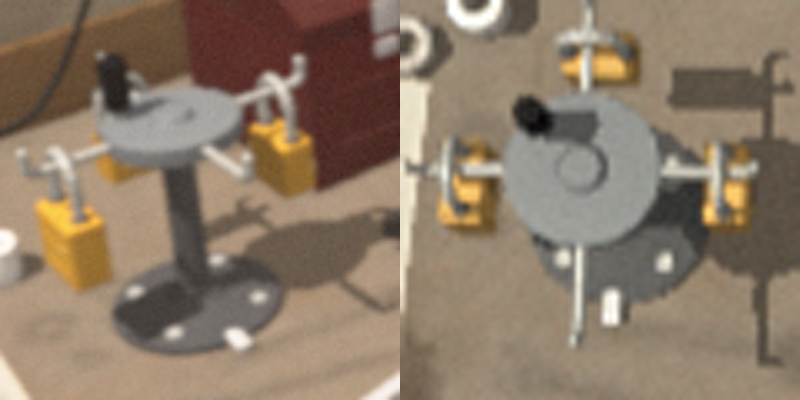

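Emit:
carry_out:
  plan:
    - [87,0,-2.7,-40,-0.06]
    - [87,0,0,-50,0]
    - [87,0,0,-50,0]
    - [87,0,0,-40,0]
    - [87,0,0,-20,0]
    - [70,0,0,0,0]
    - [55,0,0,0,0]
    - [40,0,0,0,0]
  squeeze: 25

```text
time: 14.3
tcp_pos: [472.5, -57.2, 10.1]
ee_rot: [1.0, -0.03, 0.001, 0.0]
force: [0.2, 0.0, -0.2]
opening: 64.5
```

Emit:
carry_out:
  plan:
    - [35,0,0,0,0]
    - [35,0,0,0,0]
    - [35,0,0,0,0]
    - [35,0,0,0,0]

```text
time: 14.8
tcp_pos: [471.8, -56.9, 9.3]
ee_rot: [1.0, -0.03, 0.0, 0.0]
force: [-0.5, 1.8, 4.3]
opening: 42.7
```

Emit:
carry_out:
  plan:
    - [35,0,0,20,0]
    - [35,0,0,40,0]
    - [35,0,0,36,0]
    - [35,-8,20,0,0.03]
    - [35,-10,40,0,0]
    - [35,-10,45,0,0]
    - [35,-10,45,0,0]
    - [35,-10,45,0,0]

```text
time: 15.8
tcp_pos: [420.8, 139.4, 103.4]
ee_rot: [1.0, -0.014, -0.002, 0.0]
force: [0.9, -0.2, -1.3]
opening: 43.0
```

Emit:
carry_out:
  plan:
    - [35,-10,45,0,0]
    - [35,-9,45,0,0]
    - [35,0,40,0,0]
    - [35,0,30,0,0]
    - [35,0,15,0,0]
    - [35,0,7,0,0]
    - [35,0,0,0,0]

```text
time: 16.68
tcp_pos: [404.1, 319.1, 104.4]
ee_rot: [1.0, -0.015, -0.0, 0.001]
force: [-0.3, -0.1, -1.6]
opening: 42.9
```

```bash
python3 - <<'E'
from h import *
s=arm.get_state();print(s['tcp_pos'],s['opening'],s['time'],s['force'],s['ee_rot'])
for c in ['scene','top','wrist']:
    a,d=arm.snapshot(c);save(c+'8.png',a)
    for t in ['free_hook','free_hook_tip','shackle_arch']:
        print(c,t,[(np.round(x['point'],1).tolist(),round(x['p'],2)) for x in arm.pinpoint(c,t)])
    if c=='scene':A=cv2.resize(a[130:290,95:255],(400,400),interpolation=cv2.INTER_CUBIC)
    if c=='top': B=cv2.resize(a[140:240,140:240],(400,400),interpolation=cv2.INTER_CUBIC)
save('c8.png',np.hstack([A,B]))
E
```

```text
[404.10764404 319.14652943 104.44657109] 42.91483952584134 16.675 [-0.31360822 -0.13634366 -1.59477521] [ 9.99884874e-01 -1.51547077e-02 -3.72278362e-04  6.58873229e-04]
scene free_hook [([484.3, 322.6, 152.5], 0.93)]
scene free_hook_tip [([464.0, 321.8, 168.5], 0.71)]
scene shackle_arch [([390.4, -79.3, 78.1], 0.95), ([401.4, 317.4, 174.1], 0.91), ([556.7, -258.7, 83.8], 0.77), ([475.7, -177.5, 82.1], 0.63)]
top free_hook [([484.9, 318.0, 154.3], 0.78)]
top free_hook_tip [([463.5, 320.9, 169.3], 0.58)]
top shackle_arch [([471.2, -183.1, 79.0], 0.67), ([560.5, -259.9, 82.8], 0.47), ([466.3, 321.0, 167.2], 0.47), ([389.8, -79.4, 83.2], 0.43)]
wrist free_hook []
wrist free_hook_tip [([465.4, 319.7, 165.7], 0.94)]
wrist shackle_arch [([407.1, 320.2, 178.2], 0.9)]
```

View pics/c8.png

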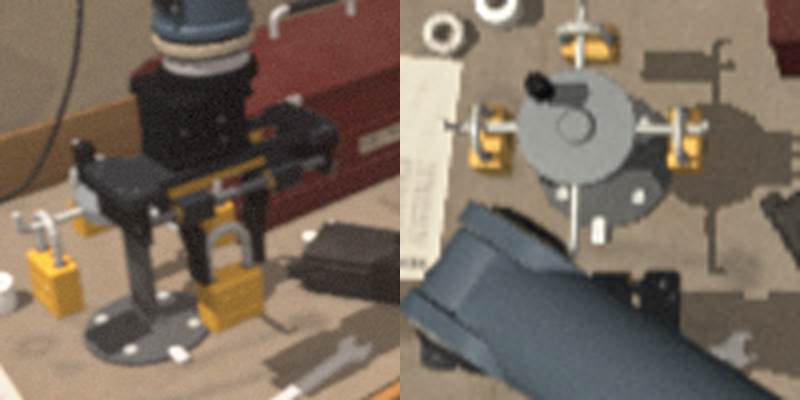

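View pics/wrist8.png

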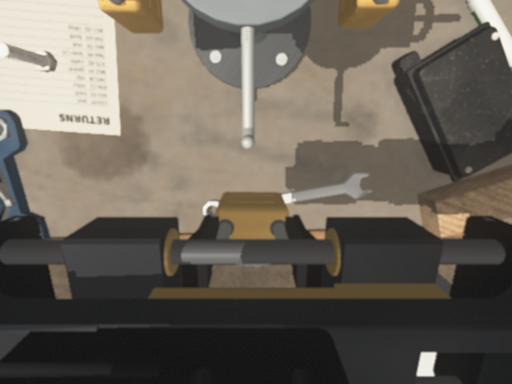

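Emit:
carry_out:
  plan:
    - [35,10,1,0,0]
    - [35,15,0,0,0]
    - [35,15,0,0,0]
    - [35,15,0,0,0]
    - [35,15,0,0,0]
    - [35,10,-0.5,0,0]
    - [35,0,0,0,0]

```text
time: 18.15
tcp_pos: [485.2, 320.2, 104.8]
ee_rot: [1.0, -0.016, -0.0, 0.0]
force: [-1.0, 0.8, -2.0]
opening: 42.9
```

```bash
python3 - <<'E'
from h import *
s=arm.get_state();print(s['tcp_pos'],s['opening'],s['time'],s['force'],s['ee_rot'])
for c in ['scene','wrist']:
    a,d=arm.snapshot(c);save(c+'9.png',a)
    for t in ['free_hook','free_hook_tip','shackle_arch']:
        print(c,t,[(np.round(x['point'],1).tolist(),round(x['p'],2)) for x in arm.pinpoint(c,t)])
    if c=='scene':A=cv2.resize(a[150:270,95:215],(400,400),interpolation=cv2.INTER_CUBIC)
    if c=='wrist': B=cv2.resize(a[140:300,170:330],(400,400),interpolation=cv2.INTER_CUBIC)
save('c9.png',np.hstack([A,B]))
E
```

```text
[485.19150698 320.17809529 104.77961261] 42.928209602981276 18.15 [-1.04194016  0.80415435 -2.04289769] [ 9.99877033e-01 -1.56816136e-02 -6.35986501e-05  3.96278790e-05]
scene free_hook [([486.7, 320.4, 152.0], 0.74)]
scene free_hook_tip [([464.9, 324.4, 169.4], 0.87)]
scene shackle_arch [([390.7, -77.9, 82.1], 0.86), ([555.1, -259.4, 81.1], 0.84), ([484.4, 314.7, 173.7], 0.74), ([476.6, -177.7, 83.7], 0.54)]
wrist free_hook [([487.1, 322.6, 154.0], 0.56)]
wrist free_hook_tip [([483.1, 324.7, 177.8], 0.23)]
wrist shackle_arch [([484.1, 321.4, 175.3], 0.97)]
```

View pics/c9.png

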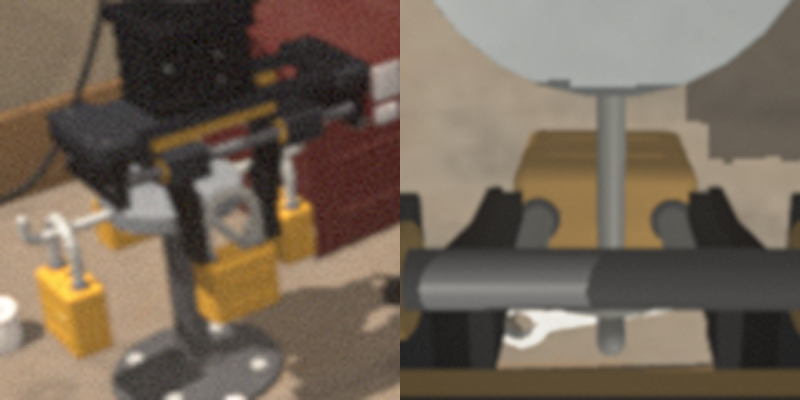

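Emit:
carry_out:
  plan:
    - [35,0,0,-10,0]
    - [35,0,0,-8,0]
    - [35,0,0,-4,0]
    - [35,0,0,0,0]

```text
time: 19.05
tcp_pos: [484.1, 320.3, 82.4]
ee_rot: [1.0, -0.015, -0.0, 0.0]
force: [0.8, -0.2, -2.2]
opening: 43.1
```

Emit:
carry_out:
  plan:
    - [35,0,0,-1,0]
    - [35,0,0,0,0]

```text
time: 19.3
tcp_pos: [484.5, 320.5, 82.1]
ee_rot: [1.0, -0.015, 0.0, -0.0]
force: [-0.9, -0.3, -1.2]
opening: 43.3
```

Emit:
carry_out:
  plan:
    - [35,0,0,-1,0]
    - [35,0,0,0,0]

```text
time: 19.55
tcp_pos: [484.5, 320.5, 81.0]
ee_rot: [1.0, -0.015, 0.0, -0.0]
force: [0.1, -1.3, -1.2]
opening: 43.2
```

Emit:
carry_out:
  plan:
    - [35,0,0,-1,0]
    - [35,0,0,0,0]

```text
time: 19.8
tcp_pos: [484.7, 320.8, 80.7]
ee_rot: [1.0, -0.015, 0.0, -0.0]
force: [-1.1, -0.2, 3.4]
opening: 43.1
```

Emit:
carry_out:
  plan:
    - [47,0,0,0,0]
    - [52,0,0,0,0]
    - [57,0,0,0,0]
    - [62,0,0,0,0]
    - [66,0,0,0,0]
    - [66,0,0,0,0]

```text
time: 20.55
tcp_pos: [484.4, 320.5, 79.9]
ee_rot: [1.0, -0.015, 0.0, 0.0]
force: [0.8, 0.1, -0.4]
opening: 65.4
```

```bash
python3 - <<'E'
from h import *
s=arm.get_state();print(s['tcp_pos'],s['opening'],s['time'],s['force'],s['ee_rot'])
for c in ['scene','wrist']:
    a,d=arm.snapshot(c);save(c+'10.png',a)
    for t in ['free_hook','shackle_arch']:
        print(c,t,[(np.round(x['point'],1).tolist(),round(x['p'],2)) for x in arm.pinpoint(c,t)])
    if c=='scene':A=cv2.resize(a[150:270,95:215],(400,400),interpolation=cv2.INTER_CUBIC)
    if c=='wrist': B=cv2.resize(a[140:300,170:330],(400,400),interpolation=cv2.INTER_CUBIC)
save('c10.png',np.hstack([A,B]))
E
```

```text
[484.41938017 320.45543434  79.94839307] 65.43933085180703 20.55 [ 0.80669913  0.11867095 -0.40536768] [ 9.99886311e-01 -1.50785648e-02  1.45502288e-05  3.06570126e-05]
scene free_hook [([485.6, 322.1, 154.3], 0.59)]
scene shackle_arch [([481.6, 317.9, 154.7], 0.7), ([389.9, -78.4, 80.5], 0.61), ([558.8, -257.0, 83.3], 0.55), ([475.9, -176.7, 81.7], 0.54)]
wrist free_hook []
wrist shackle_arch [([483.2, 322.8, 152.5], 0.68)]
```

View pics/c10.png

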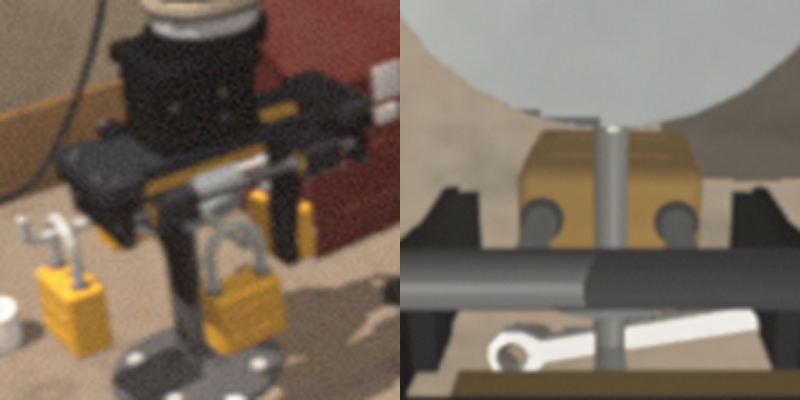

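Emit:
carry_out:
  plan:
    - [66,0,0,10,0]
    - [66,0,0,25,0]
    - [66,0,0,35,0]
    - [66,0,0,45,0]
    - [66,0,0,45,0]
    - [66,0,-30,20,0]
    - [66,0,-50,0,0]
    - [66,0,-55,0,0]

```text
time: 21.85
tcp_pos: [484.4, 184.8, 261.1]
ee_rot: [1.0, -0.014, 0.001, -0.0]
force: [0.6, 0.1, -0.6]
opening: 66.6
```

Emit:
carry_out:
  plan:
    - [66,0,-50,0,0]
    - [66,0,-30,0,0]
    - [66,0,0,0,0]
    - [66,0,0,0,0]
    - [66,0,0,0,0]
    - [66,0,0,0,0]
    - [66,0,0,0,0]
    - [66,0,0,0,0]

```text
time: 22.85
tcp_pos: [484.4, 105.7, 259.9]
ee_rot: [1.0, -0.015, -0.0, 0.0]
force: [0.5, 0.7, -0.1]
opening: 66.0
```

```bash
python3 - <<'E'
from h import *
s=arm.get_state();print(s['tcp_pos'],s['opening'],s['time'],s['force'])
for c in ['scene','top']:
    a,d=arm.snapshot(c);save(c+'11.png',a)
    for t in ['rack','free_hook','free_hook_tip','shackle_arch']:
        print(c,t,[(np.round(x['point'],1).tolist(),round(x['p'],2)) for x in arm.pinpoint(c,t)])
    if c=='scene':A=cv2.resize(a[160:280,95:215],(400,400),interpolation=cv2.INTER_CUBIC)
    if c=='top': B=cv2.resize(a[140:215,150:225],(400,400),interpolation=cv2.INTER_CUBIC)
save('c11.png',np.hstack([A,B]))
E
```

```text
[484.37581575 105.68066462 259.89609519] 66.01562521551068 22.85 [ 0.53459561  0.74329446 -0.11595427]
scene rack [([564.6, 318.2, -4.4], 0.98)]
scene free_hook [([487.4, 320.1, 153.1], 0.89)]
scene free_hook_tip []
scene shackle_arch [([473.5, -179.1, 83.3], 0.81), ([391.5, -75.5, 78.9], 0.79), ([555.6, -262.9, 85.9], 0.76), ([482.5, 318.7, 152.0], 0.66)]
top rack [([568.2, 316.6, 3.1], 0.87)]
top free_hook [([490.3, 320.0, 153.3], 0.61)]
top free_hook_tip [([463.9, 320.8, 170.1], 0.69)]
top shackle_arch [([474.6, -177.7, 83.8], 0.56), ([485.5, 323.5, 155.8], 0.5), ([564.5, -258.3, 82.8], 0.45), ([388.0, -83.6, 83.3], 0.44)]
```

View pics/c11.png

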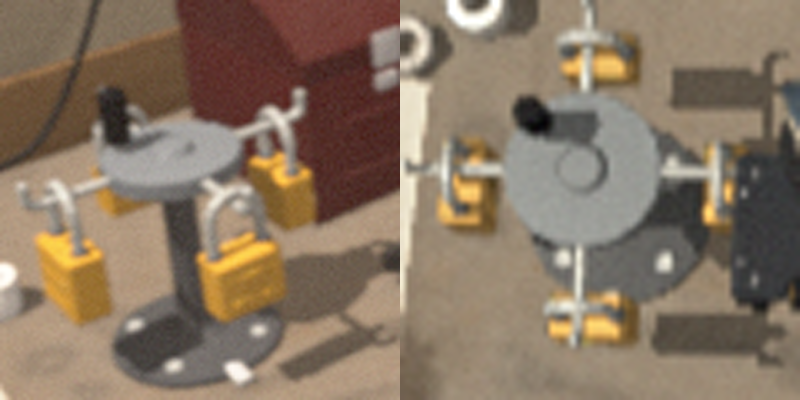

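Emit:
carry_out:
  plan:
    - [66,0,-30,0,0]
    - [66,0,-20,0,0]
    - [66,0,0,0,0]
    - [66,0,0,0,0]
    - [66,0,0,0,0]
    - [66,0,0,0,0]
    - [66,0,0,0,0]
    - [66,0,0,0,0]

```text
time: 24.35
tcp_pos: [484.4, 55.6, 259.9]
ee_rot: [1.0, -0.015, -0.0, 0.0]
force: [0.3, 0.5, 0.5]
opening: 65.9
```

Emit:
carry_out:
  plan:
    - [66,0,0,0,0]
    - [66,0,0,0,0]
    - [66,0,0,0,0]
    - [66,0,0,0,0]
    - [66,0,0,0,0]
    - [66,0,0,0,0]
    - [66,0,0,0,0]
    - [66,0,0,0,0]

```text
time: 25.35
tcp_pos: [484.4, 55.4, 260.0]
ee_rot: [1.0, -0.015, 0.0, 0.0]
force: [0.1, 0.0, 0.1]
opening: 66.2
```

```bash
python3 - <<'E'
from h import *
a=[arm.snapshot('scene')[0].astype(int) for _ in range(4)]
p=cv2.imread('pics/scene11.png')[...,::-1].astype(int)
s=(slice(220,270),slice(150,185))
print([abs(a[i][s]-a[0][s]).mean() for i in (1,2,3)],abs(p[s]-a[0][s]).mean(), abs(a[3][300:340,20:60]-a[0][300:340,20:60]).mean())
print(arm.close_job())
E
```

```text
[np.float64(2.943047619047619), np.float64(2.980952380952381), np.float64(2.950857142857143)] 3.014095238095238 2.8520833333333333
the job is handed in; nothing more can be done
None
```

I turned the carousel by its knob until the empty hook pointed forward. I then gripped the brass padlock by its shackle legs, hung it on that hook and backed the arm away. The job was handed in at about 25.5 s.

**Last checks**
- **Hook direction:** about 178° in the world frame. I measured the pointer at 178° in the top camera and about 174° in the scene camera, so they agree within a few degrees.
- **Shackle on the hook:** the arch was found at about x 482–486, y 319–323, z 152–156 mm. The bar point is near (484–490, 320, 153.5).
- **Padlock at rest:** it looked upright, and pictures a second or more apart differed only by image noise.
- **Robot clear:** the arm stood well away and the force reading was about zero.

**What disagreed:** the real fingertips sit about 39 mm above the reported TCP, measured in both the wrist and scene cameras. Because of this the first close on the knob shut on nothing, just above it. I corrected every later height for the offset. The knob then gripped at 19.6 mm and the shackle at about 43 mm, close to the listed 20 and 44 mm.

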